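Third hand: hold a kitchen drawer front tight against its box for screwing

TASK

Someone is about to screw the front onto the repaired drawer box: take the wide drawer front by its top edge, fit its two dowels into the holes in the ends of the box's sides and slide it fully home. Then be the third hand: hold it tight against the box with a steady push of about 15 newtons (more than 8, less than 22) for at least two seconds, and finish while still gripping and pushing it; do not let go. The paint is fresh: never grip it or drive it against the box with more than 40 newtons, and leave the narrow front and the other things where they are.

Things in the scene. Friction and masses are not known exactly. Their poses are not given: they have to be found in the camera images.
- wide_front: grey-green board 18 mm thick (x), 240 wide (y), 120 high (z), 0.3 to 0.6 kg, standing loose on its lower edge. Origin: middle of the lower edge face. +x: out of its back, where two dowels stand 13 mm out (8 mm thick, bevelled ends). Front (-x): bow handle 32 mm out, 55 mm up. Take it from above across its thickness, mid top edge: the faces are plain there for 40 mm down.
- narrow_front: a front for another, narrower drawer: same colour, thickness, height and handle but only 170 mm wide (its y) with its dowels 130 mm apart; stands upright left or right of the box. Origin: middle of the lower edge face. Not to be touched.
- drawer_box: frontless wooden drawer box, fixed on 26 mm battens; 220 mm wide (y), 240 deep (x), sides 20 thick, top 111 mm above the worktop. Origin: on the worktop under the middle of its open end, which faces the robot; +x into the box. A bevelled hole 10 mm wide, 22 deep in each side's end. Home, the wide front's origin is at (-9, 0, +12) mm here, axes parallel. The contact is stiff: creep up to it.
- dowel_left (a point): root of the wide front's dowel at its +y side, on the back face (x +9, y +100, z +62 mm in the front's frame)
- dowel_right (a point): root of the wide front's dowel at its -y side, on the back face (x +9, y -100, z +62 mm)
- box_hole_left (a point): mouth of the box's hole at its +y side, in the plane of the front end (x 0, y +100, z +74 mm in the box's frame)
- box_hole_right (a point): mouth of the box's hole at its -y side, in the plane of the front end (x 0, y -100, z +74 mm)
- screwdriver: a screwdriver, about 210 mm long, lying on the worktop; leave it
- tape: a roll of tape, 100 mm across, 25 mm high; leave it
- mug: a white mug, 85 mm across, 86 mm high; leave it
- lemon: a lemon, 71 mm long; leave it
There are look-alikes about, which are no part of the job. What is shaped like the wide_front but purple is not meant.

How it is judged:
By the outcome, as a careful person would: the job done as asked, in the order asked, and still so for the second after the job is handed in, while the arm keeps its last pose, push and grip.
It also fails if it takes over 58 s, if anything falls off the work surface, if the arm or the gripper's body presses on something with over 40 N, if the wrist force passes 120 N, or if a joint passes its speed limit or range.

ROBOT

A 6-joint arm with a two-finger parallel gripper is mounted at the origin on a cart in front of the work surface, level with it; the furniture and walls round the work are solid. World frame = base frame: x ahead of the robot, y to its left, z up, the work surface at z = 0. Lengths are in m, angles in rad, forces in N, time in s.
With the tool pointing down it reaches from about 0.4 to 0.825 m from the base axis. Payload 7 kg.
Tool frame: the origin (TCP) lies at the very end of the fingers, on their centre line; the grasp point (between the pads) lies 19 mm behind it; z points along the fingers, y is the line along which they close (so a half turn about z gives the same grasp; the last joint's range is limited). The gripper opens to 88 mm and grips with 3 to 60 N. Pads are 19 mm wide; open, the fingers measure 130 mm over their backs; the gripper's body (78 mm by 193 mm) begins 47 mm behind the grasp point.
Start: joints at [1.563, 0.359, 0.012, 0, -1.224, -0.288], TCP at [0.197, 0.646, 0.19] pointing down, gripper open.
Joint ranges: [-3.07, 3.07], [-1.43, 2.12], [-1.02, 1.25], [-3.03, 1.67], [-3.05, -0], [-3.03, 3.03]. Speed limits (rad/s): [2.39, 2.39, 3.01, 3.14, 3.14, 3.14].

INTERFACE

Orientations are given as [roll, pitch, yaw] about the fixed x, y, z axes, in that order (R = Rz(yaw) Ry(pitch) Rx(roll)).
In Python, from station import arm, grab_frame gives the robot as it stands.
- The arm moves only by the tool jog_arm, never from a script. Its argument "deltas" is a list that holds one entry, the list of rows, each a list of 4 numbers: the shift along the tool's x, y, z in units of 60 mm (1.0 is 60 mm), then the turn about the tool's z in units of 5 degrees (1.0 is 5 degrees). A call has 1 to 8 rows; each row is the pose to reach, as a shift and turn from the pose commanded when the call began, along the tool's axes at that moment; what a row does not reach only later rows make up. A row lasts 1/8 s, in which the tool goes at most 62.5 mm and 10.7 degrees, less where a joint would pass 70% of its speed; a pose out of reach is approached as far as the arm can. A call with a gripper value outside its range is refused whole. "grip" is the finger opening in mm, from 0 to 87.6, set as the call begins (left out, the last holds). The fingers move at their own pace and stop on an object; "squeeze" is the grip in N (left out, the last holds). Time passes only in rows, so rows that repeat a pose let the fingers close. It gives the time, the measured TCP pose, the force, the opening and the grip force at its end, in the units of the state.
- arm.get_state(): the state, without advancing time (a new reading comes with each control period).
- grab_frame(name): name is "scene" or "top" or "wrist"; returns a dict with "img" (384x512x3 uint8, red, green, blue), "vfov" (degrees; the focal length in pixels is half the picture's height over the tangent of half this angle, whatever the lens; pixels are square), "cx", "cy" (the principal point, pixels), "dist_coeffs" ([k1, k2, p1, p2, k3] as OpenCV has them; the pictures are not rectified), "xyz" and "rotation" of the camera in the world. Camera axes: x right, y down, z forward; pixel columns grow to the right and rows downward; lengths in m; the calibration is good to about 2 mm. A picture is of the moment at which its call begins. There is no depth.
- arm.job_done(): hands the job in; it is judged then, once.
The state is a dict: "t": time; "q": joint angles; "qd": joint speeds; "joint_efforts": joint torques, N m; "eef_pos": TCP position; "ee_rot": TCP orientation; "force": force on the tool from outside, world axes, zero at the start; "moment": the same for the moment, N m; "width": finger opening in m; "gripper_force": force on a finger pad.
Only numpy, scipy, OpenCV 4.12 (cv2) and the standard library are available. Lean on these libraries where they do the work, as an engineer would, in place of code of your own. Each camera call takes 0.05 s, during which the arm holds its last target. There are 200 camera calls.

## Working session

There is one attempt and no reset: what is moved stays moved. The work goes in short steps, Python scripts to look and compute and a tool call to move; the robot and the scene stay as the last step left them, time stands still between calls to the robot, and variables do not carry over. Pictures are saved under pics/ and viewed, at most 10 in all, crops included, and the job is handed in when it is done.

Besides the shell and the picture viewer there is one more tool, called by a JSON object that holds its "fn" and its "kwargs", one argument or row to a line. jog_arm: Moves the arm, as the interface text tells. Its arguments: {"type":"object","properties":{"deltas":{"type":"array"},"grip":{"type":"number"},"squeeze":{"type":"number"}},"required":["deltas"]}

```bash
mkdir -p pics; ls; cat > h.py <<'E'
import numpy as np, cv2, pickle
from scipy.spatial.transform import Rotation as R
def K(f):
    h=f["img"].shape[0]; fl=h/2/np.tan(np.radians(f["vfov"])/2)
    return np.array([[fl,0,f["cx"]],[0,fl,f["cy"]],[0,0,1.]])
def rot(f):
    r=np.array(f["rotation"],float)
    return r if r.shape==(3,3) else R.from_euler("xyz",r).as_matrix()
def px2z(f,uv,z):
    n=cv2.undistortPoints(np.array(uv,float).reshape(-1,1,2),K(f),np.array(f["dist_coeffs"],float))[:,0]
    d=np.c_[n,np.ones(len(n))]@rot(f).T; c=np.array(f["xyz"],float)
    return c+d*((z-c[2])/d[:,2])[:,None]
def proj(f,P):
    Rm=rot(f).T; t=-Rm@np.array(f["xyz"],float)
    return cv2.projectPoints(np.array(P,float).reshape(-1,1,3),cv2.Rodrigues(Rm)[0],t,K(f),np.array(f["dist_coeffs"],float))[0][:,0]
def save(f,n,crop=None,s=1):
    im=f["img"]
    if crop: im=im[crop[1]:crop[3],crop[0]:crop[2]]
    cv2.imwrite(f"pics/{n}.png",cv2.resize(im[...,::-1],None,fx=s,fy=s,interpolation=cv2.INTER_CUBIC))
E
python3 - <<'E'
from h import *
from station import arm,grab_frame
F={}
for n in("scene","top","wrist"):
    F[n]=grab_frame(n); save(F[n],n+"0",None,1.5)
    f=F[n]; print(n,f["vfov"],f["cx"],f["cy"],f["dist_coeffs"],f["xyz"],f["rotation"])
pickle.dump(F,open("F0.pkl","wb"))
print(arm.get_state())
E
```

```text
pics
scene 43.52842567463693 251.97659741352035 191.08342775758533 [-0.11019646  0.          0.          0.          0.        ] [-0.28075838 -1.25637033  1.34260271] [-2.28629341  0.01001648 -0.64865957]
top 42.042926613903354 256.7190823802513 187.7636165308502 [0.03051348 0.         0.         0.         0.        ] [-0.64174205 -0.17275362  1.61723971] [-2.47166710e+00  9.20930114e-05 -1.49616343e+00]
wrist 67.52958278810745 254.71184350953249 189.17622154186438 [0.01847586 0.         0.         0.         0.        ] [0.26086752 0.62714578 0.38396888] [ 2.89272185e+00 -1.52701903e-04 -1.86582988e+00]
{'t': 0.15, 'q': array([ 1.56307323e+00,  3.59226461e-01,  1.12707425e-02, -2.47493062e-04,
       -1.22410934e+00, -2.88076646e-01]), 'qd': array([-0.00057885, -0.00121012,  0.00048953,  0.00183011, -0.00066063,
        0.00080316]), 'joint_efforts': array([-2.71408273e-03, -5.83276248e+01,  2.93290436e+01,  7.00125933e+00,
        8.74742749e-03, -1.05668930e-04]), 'eef_pos': array([0.19669276, 0.64526777, 0.18923719]), 'ee_rot': array([ 3.14031009e+00, -1.37387383e-04, -2.95883893e-01]), 'force': array([ 0.43800541,  0.20934153, -0.59439925]), 'moment': array([-0.09420219,  0.03092692, -0.01785977]), 'gripper_force': 0.0, 'width': 0.08770272484694891}
```

View pics/scene0.png

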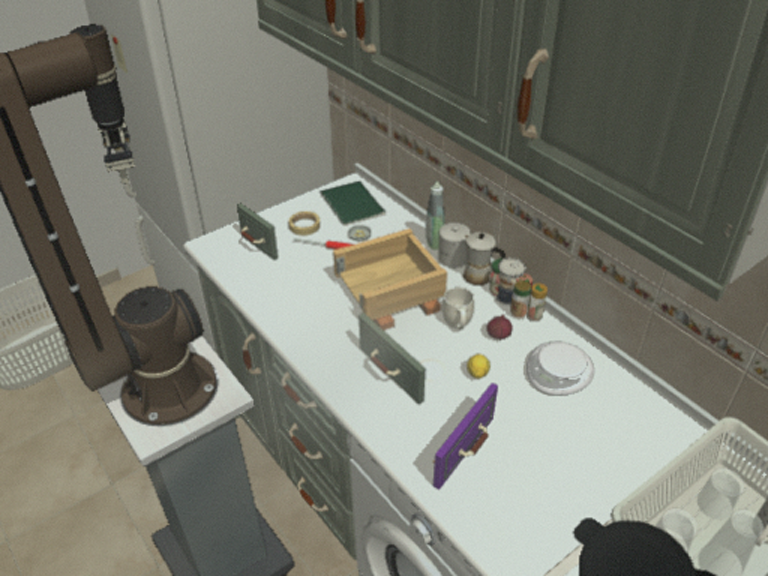

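View pics/top0.png

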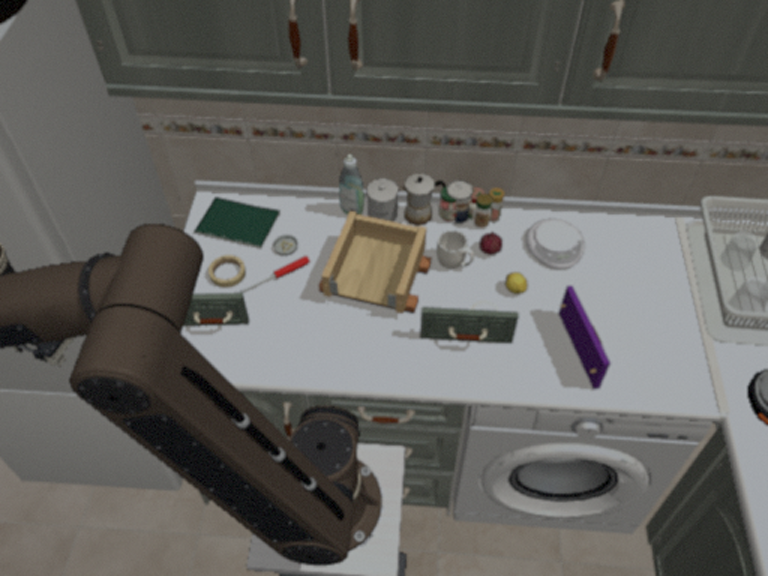

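Candidates for the wide front, in 1.5x pixels of the top view:
- The grey-green board right of the box, at (468,325).
- The grey-green board to the left, at (217,310), partly behind the arm.
- The purple board at (583,335), which is excluded by colour.

The right board looks wider (about 95 px). I'll check that in close crops.

```bash
python3 - <<'E'
from h import *
F=pickle.load(open("F0.pkl","rb"))
save(F["top"],"topc",(205,135,355,240),5.3)
save(F["scene"],"scc",(150,130,300,275),4.1)
E
```

```text
(no output)
```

View pics/topc.png

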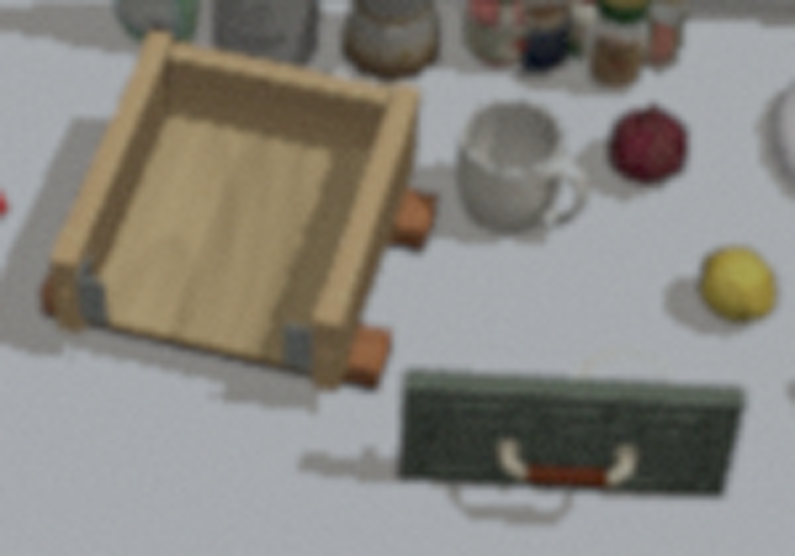

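View pics/scc.png

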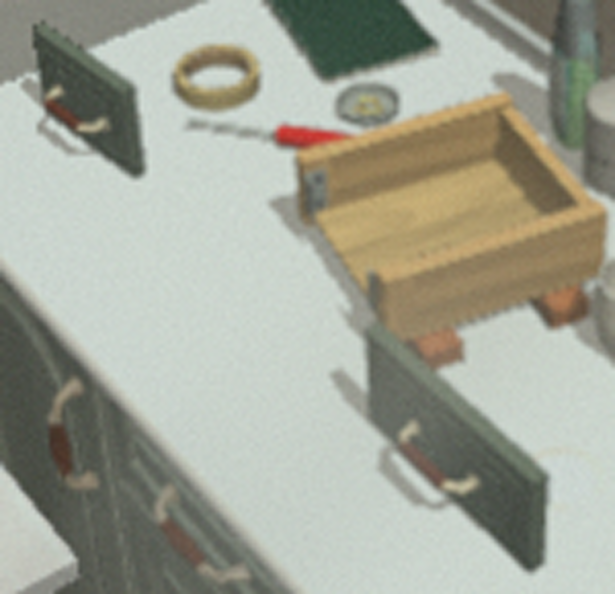

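```bash
cat > fit.py <<'E'
from h import *
from scipy.optimize import least_squares
def W(p,L):
    L=np.array(L,float); c,s=np.cos(p[2]),np.sin(p[2])
    return np.c_[p[0]+c*L[:,0]-s*L[:,1],p[1]+s*L[:,0]+c*L[:,1],L[:,2]]
def fit(obs,p0,show=True,w=None):
    # obs: list of (frame, locals, pixels)
    fun=lambda p:np.concatenate([(proj(f,W(p,L))-np.array(U)).ravel() for f,L,U in obs])
    r=least_squares(fun,p0,loss="soft_l1"); 
    if show: print("pose",r.x[:2].round(4),"yaw deg",np.degrees(r.x[2]).round(2)); print(r.fun.reshape(-1,2).round(1).tolist())
    return r.x
E
python3 - <<'E'
from fit import *
F=pickle.load(open("F0.pkl","rb")); T,S=F["top"],F["scene"]
ut=lambda a:(np.array(a,float)+.5)/5.3-.5+[205,135]
us=lambda a:(np.array(a,float)+.5)/4.1-.5+[150,130]
h,d,w=.111,.24,.11
bL=[(0,w,h),(d,w,h),(d,-w,h),(0,-w,h),(0,-w,.026)]
box=fit([(T,bL,ut([(52,264),(150,33),(419,92),(349,327),(343,385)])),
     (S,bL,us([(298,158),(505,95),(607,210),(380,285),(386,337)]))],[.6,0,-.2])
W2=.12
fL=[(-.009,W2,.12),(-.009,-W2,.12),(.009,-W2,.12),(.009,W2,.12),(-.009,W2,0),(-.009,-W2,0)]
fr=fit([(T,fL,ut([(403,389),(741,404),(745,389),(406,370),(400,478),(722,494)])),
     (S,[fL[0],fL[1],fL[2],fL[5]],us([(369,330),(537,483),(548,473),(530,569)]))],[.5,-.3,0])
fn=fit([(S,[(-.009,.085,.12),(-.009,-.085,.12),(-.009,-.085,0)],us([(36,27),(133,88),(137,175)]))],[.5,.4,0])
for v,p in((T,[(403,389),(741,404)]),): 
    P=px2z(v,ut(p),.12); print("wide width",np.linalg.norm(P[1]-P[0]))
P=px2z(S,us([(36,27),(133,88)]),.12);print("narrow width",np.linalg.norm(P[1]-P[0]))
pickle.dump((box,fr,fn),open("p.pkl","wb"))
E
```

```text
pose [ 0.5331 -0.0279] yaw deg -11.32
[[0.3, -0.4], [0.2, -0.2], [0.9, -0.8], [-0.7, -0.2], [-0.0, 2.0], [-1.5, -1.0], [-0.7, -1.0], [-0.0, 0.2], [1.0, -0.2], [-0.0, 3.1]]
pose [ 0.4657 -0.2993] yaw deg 0.73
[[-0.0, -0.6], [1.3, -0.2], [0.3, -1.3], [-0.4, -0.9], [-0.6, 0.8], [0.6, 1.0], [-1.6, -0.6], [-0.7, -0.3], [0.6, -0.3], [0.0, 1.3]]
pose [0.4756 0.3533] yaw deg 7.64
[[-0.3, -0.6], [-0.6, 0.0], [1.2, 0.5]]
wide width 0.23487016995140095
narrow width 0.16672337258729744
```

The board right of the box measures 0.235 m wide and the left one 0.167 m. So the right board, top-view (468,325), is the wide front. It stands at about (0.466, -0.299) with yaw about 0.7°. The box is at about (0.533, -0.028) with yaw about -11.3°. I'll bring the wrist camera over the box for a finer measurement.

{"fn": "jog_arm", "kwargs": {
  "deltas": [
    [[0.68,0.65,-0.12,1.8],[1.37,1.3,-0.25,3.6],[2.05,1.95,-0.38,5.4],[2.74,2.6,-0.5,7.2],[3.42,3.26,-0.62,9],[4.11,3.91,-0.75,10.8],[4.79,4.56,-0.88,12.6],[5.48,5.21,-1,14.46]]
  ],
  "grip": 80
}}

```text
t: 1.15
eef_pos: [0.4206, 0.2491, 0.2504]
ee_rot: [-3.141, 0.0, -1.562]
force: [1.4, 0.2, 0.6]
width: 0.0802
gripper_force: 0.0
```

{"fn": "jog_arm", "kwargs": {
  "deltas": [
    [[0.9,-0.12,0,0],[1.8,-0.25,0,0],[2.7,-0.4,0,0],[3.6,-0.5,0,0],[3.6,-0.5,0,0],[3.6,-0.5,0,0]]
  ]
}}

```text
t: 1.9
eef_pos: [0.4529, 0.035, 0.2499]
ee_rot: [3.142, 0.0, -1.559]
force: [-1.1, -0.2, 0.7]
width: 0.0802
gripper_force: 0.0
```

```bash
python3 - <<'E'
from h import *
from station import arm,grab_frame
f=grab_frame("wrist"); pickle.dump(f,open("W1.pkl","wb")); save(f,"w1",None,1.56)
box,fr,fn=pickle.load(open("p.pkl","rb"))
from fit import W
print(f["xyz"],f["rotation"],arm.get_state()["eef_pos"])
print((proj(f,W(box,[(0,.11,.111),(0,-.11,.111),(.24,.11,.111),(.24,-.11,.111)]))+.5)*1.56-.5)
print((proj(f,W(fr,[(-.009,.12,.12),(-.009,-.12,.12)]))+.5)*1.56-.5)
E
```

```text
[ 0.45465481 -0.03021387  0.444716  ] [ 2.89076297e+00  8.39917624e-04 -3.12888539e+00] [0.45294119 0.03555494 0.2498782 ]
[[268.10122669 324.33486306]
 [313.68554943  12.83454108]
 [-55.52058935 260.32126703]
 [-73.06145222 -85.17372277]]
[[ 400.37424395  -72.38802946]
 [ 401.33443758 -721.75316405]]
```

View pics/w1.png

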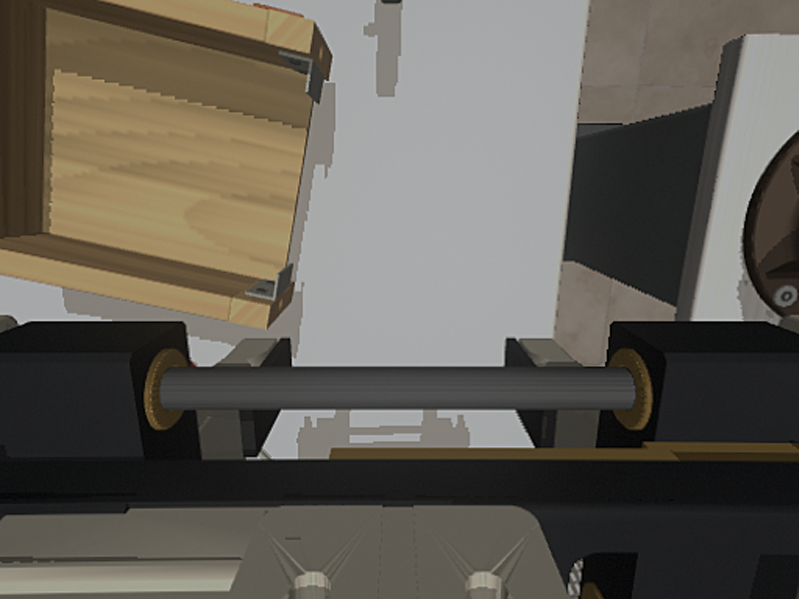

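The wrist view shows the box's open end: left outer top corner at (268,328), right outer top corner at (314,12). Both are close to the predictions of (268,324) and (314,13). I'll pick them again in an enlarged crop.

```bash
python3 - <<'E'
from h import *
f=pickle.load(open("W1.pkl","rb")); im=f["img"]
a=im[160:225,145:210]; b=im[0:65,165:230]
c=np.hstack([cv2.resize(x,None,fx=6,fy=6,interpolation=cv2.INTER_CUBIC) for x in(a,b)])
cv2.imwrite("pics/w1c.png",cv2.convertScaleAbs(c[...,::-1],alpha=1.3))
E
```

```text
(no output)
```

View pics/w1c.png

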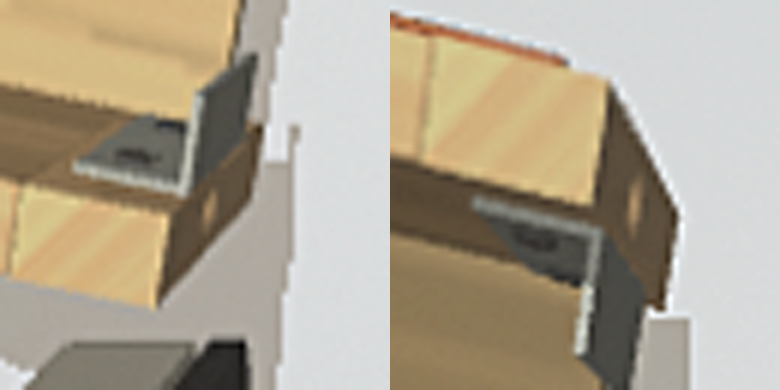

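```bash
python3 - <<'E'
from fit import *
f=pickle.load(open("W1.pkl","rb"))
box,fr,fn=pickle.load(open("p.pkl","rb"))
c=lambda a,o:(np.array(a,float)+.5)/6-.5+o
U=np.vstack([c([(157,307),(172,212),(209,210),(249,205),(262,125)],[145,160]),
 c([(218,81),(202,207),(245,203),(288,214),(270,310)],[165,0])])
L=[(0,.11,.111),(0,.09,.111),(0,.1,.074),(0,.11,.026),(0,.09,.026),(0,-.11,.111),(0,-.09,.111),(0,-.1,.074),(0,-.11,.026),(0,-.09,.026)]
b=fit([(f,L,U)],box)
# free z/scale check
r=least_squares(lambda p:(proj(f,W(p,L)+[0,0,p[3]])-U).ravel(),list(b)+[0],x_scale=[.01]*4); print(r.x,np.degrees(r.x[2]),r.fun.reshape(-1,2).round(1).tolist())
pickle.dump((b,fr,fn),open("p2.pkl","wb"))
E
```

```text
pose [ 0.534  -0.0237] yaw deg -11.76
[[-0.3, 0.1], [-0.4, 0.5], [0.0, 0.4], [0.4, -1.0], [0.4, -0.3], [0.1, -0.2], [-0.5, -0.1], [-0.1, 0.0], [0.2, 0.0], [0.5, 0.3]]
[ 5.34045472e-01 -2.37399639e-02 -2.05217976e-01 -2.02024810e-04] -11.758123884868153 [[-0.3, 0.1], [-0.4, 0.5], [0.0, 0.4], [0.5, -1.0], [0.4, -0.3], [0.0, -0.1], [-0.5, -0.0], [-0.1, 0.1], [0.1, 0.1], [0.5, 0.3]]
```

{"fn": "jog_arm", "kwargs": {
  "deltas": [
    [[0.9,-0.1,0,0],[1.8,-0.2,0,0],[2.6,-0.2,0,0],[2.6,-0.2,0,0],[2.6,-0.2,0,0]]
  ]
}}

```text
t: 2.58
eef_pos: [0.4672, -0.1197, 0.2498]
ee_rot: [3.141, 0.0, -1.557]
force: [-0.4, 0.1, -0.8]
width: 0.0797
gripper_force: 0.0
```

```bash
python3 - <<'E'
from h import *
from station import arm,grab_frame
f=grab_frame("wrist"); pickle.dump(f,open("W2.pkl","wb"))
E
```

{"fn": "jog_arm", "kwargs": {
  "deltas": [
    [[0.9,0,0,0],[1.8,0,0,0],[2.5,0,0,0],[2.5,0,0,0],[2.5,0,0,0]]
  ]
}}

```text
t: 3.25
eef_pos: [0.4694, -0.2695, 0.2498]
ee_rot: [3.141, 0.0, -1.557]
force: [0.5, 0.8, -0.0]
width: 0.0801
gripper_force: 0.0
```

```bash
python3 - <<'E'
from fit import *
from station import arm,grab_frame
f=grab_frame("wrist"); pickle.dump(f,open("W3.pkl","wb"))
g=pickle.load(open("W2.pkl","rb"))
box,fr,fn=pickle.load(open("p2.pkl","rb"))
o=[]
for fr_,s in((g,1),(f,-1)):
    u=proj(fr_,W(fr,[(0,s*.12,.12)]))[0]; x,y=int(u[0])-40,int(u[1])-32
    x,y=np.clip(x,0,512-80),np.clip(y,0,384-95); print(u,x,y)
    o.append(cv2.resize(fr_["img"][y:y+95,x:x+80],None,fx=5,fy=5,interpolation=cv2.INTER_CUBIC))
cv2.imwrite("pics/w23.png",cv2.convertScaleAbs(np.hstack(o)[...,::-1],alpha=1.4))
E
```

```text
[259.36401739 120.89077151] 219 88
[260.25345632  29.28429059] 220 0
```

View pics/w23.png

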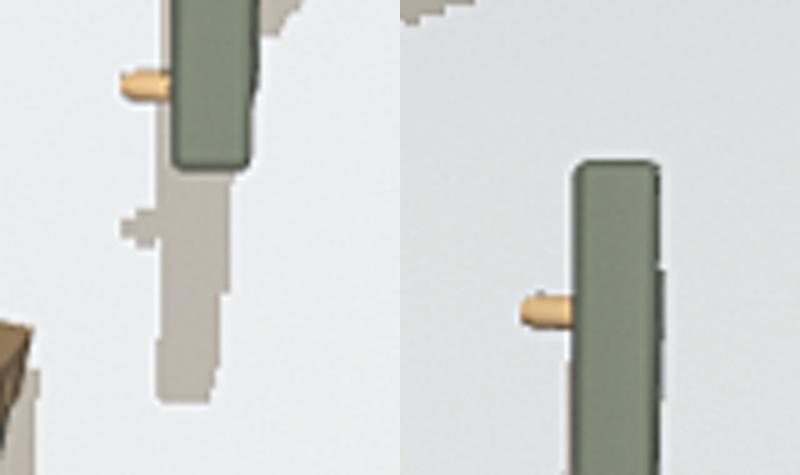

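```bash
python3 - <<'E'
from fit import *
g=pickle.load(open("W2.pkl","rb"));f=pickle.load(open("W3.pkl","rb"))
box,fr,fn=pickle.load(open("p2.pkl","rb"))
c=lambda a,o:(np.array(a,float)+.5)/5-.5+o
L=lambda s:[(-.009,s*.12,.12),(.009,s*.12,.12),(.022,s*.1,.062),(.009,s*.1,.062)]
A=(g,L(1),c([(250,169),(172,169),(120,86),(171,86)],[219,88]))
B=(f,L(-1),c([(260,159),(174,159),(119,311),(173,312)],[220,0]))
fit([A],fr);fit([B],fr);fr=fit([A,B],fr)
pickle.dump((box,fr,fn),open("p3.pkl","wb"))
from station import arm
s=arm.get_state();psi=s["ee_rot"][2];e=s["eef_pos"]
def units(x,y,z,yaw):
    d=np.array([x,y,z])-e; return (np.array([np.cos(psi)*d[0]+np.sin(psi)*d[1],np.sin(psi)*d[0]-np.cos(psi)*d[1],-d[2]])/.06).round(3), -np.degrees(yaw-psi)/5
print(e,np.degrees(psi),units(fr[0],fr[1],.25,fr[2]-np.pi/2),units(fr[0],fr[1],.083,fr[2]-np.pi/2))
E
```

```text
pose [ 0.4659 -0.2986] yaw deg 1.61
[[0.4, 0.0], [-0.3, 0.2], [-0.0, -0.1], [-0.0, -0.2]]
pose [ 0.4658 -0.2976] yaw deg -0.71
[[0.4, -0.0], [-0.1, -0.6], [-0.0, 0.3], [-0.3, 0.4]]
pose [ 0.4636 -0.2981] yaw deg 0.41
[[0.2, 0.7], [-0.5, 0.6], [0.1, -0.0], [0.1, 0.1], [0.2, -0.7], [-0.3, -0.9], [0.2, 0.3], [-0.1, 0.2]]
[ 0.46944373 -0.26922869  0.25002228] -89.14797217823285 (array([0.479, 0.105, 0.   ]), np.float64(0.08853890602381354)) (array([0.479, 0.105, 2.784]), np.float64(0.08853890602381354))
```

{"fn": "jog_arm", "kwargs": {
  "deltas": [
    [[0.48,0.1,0,0.09],[0.48,0.1,0.7,0.09],[0.48,0.1,1.4,0.09],[0.48,0.1,2.1,0.09],[0.48,0.1,2.6,0.09],[0.48,0.1,2.78,0.09],[0.48,0.1,2.78,0.09]]
  ],
  "grip": 45
}}

```text
t: 4.18
eef_pos: [0.4638, -0.2988, 0.0834]
ee_rot: [3.141, -0.0, -1.564]
force: [-0.5, 0.8, 0.4]
width: 0.0451
gripper_force: 0.0
```

{"fn": "jog_arm", "kwargs": {
  "deltas": [
    [[0,0,0,0],[0,0,0,0],[0,0,0,0],[0,0,0,0],[0,0,0,0],[0,0,0,0],[0,0,0,0],[0,0,0,0]]
  ],
  "grip": 10,
  "squeeze": 22
}}

```text
t: 5.18
eef_pos: [0.4639, -0.2997, 0.0841]
ee_rot: [-3.14, -0.001, -1.565]
force: [-0.5, 1.7, 5.9]
width: 0.0098
gripper_force: 2.9
```

The opening is 9.8 mm, less than the board's 18 mm, so something is wrong. I'll look.

```bash
python3 - <<'E'
from fit import *
from station import arm,grab_frame
f=grab_frame("wrist");s=grab_frame("scene");t=grab_frame("top")
pickle.dump((f,s,t),open("G1.pkl","wb"))
a=cv2.resize(f["img"],(400,300)); b=cv2.resize(s["img"][190:280,225:345],(400,300),interpolation=cv2.INTER_CUBIC)
c=cv2.resize(t["img"][180:255,260:360],(400,300),interpolation=cv2.INTER_CUBIC)
cv2.imwrite("pics/g1.png",np.vstack([np.hstack([a,b]),np.hstack([c,c*0])])[...,::-1])
print(arm.get_state())
E
```

```text
{'t': 5.325, 'q': array([-2.18767508e-01,  2.51888415e-01, -4.04123680e-01,  3.38439206e-04,
       -9.13550395e-01,  2.23942437e-01]), 'qd': array([-0.00022359, -0.00077284, -0.00031797, -0.00026542,  0.00147735,
        0.000425  ]), 'joint_efforts': array([-4.74716518e-01, -4.23673475e+01,  2.34121513e+01,  5.54270536e+00,
        5.37117217e-01,  9.62242746e-03]), 'eef_pos': array([ 0.46386823, -0.29972665,  0.08404819]), 'ee_rot': array([-3.14044921e+00, -5.35491196e-04, -1.56541510e+00]), 'force': array([-1.1090993 ,  1.2810609 ,  6.26673379]), 'moment': array([ 0.66216021,  0.37830353, -0.00933273]), 'gripper_force': 2.9437751322984695, 'width': 0.009997012252563643}
```

View pics/g1.png

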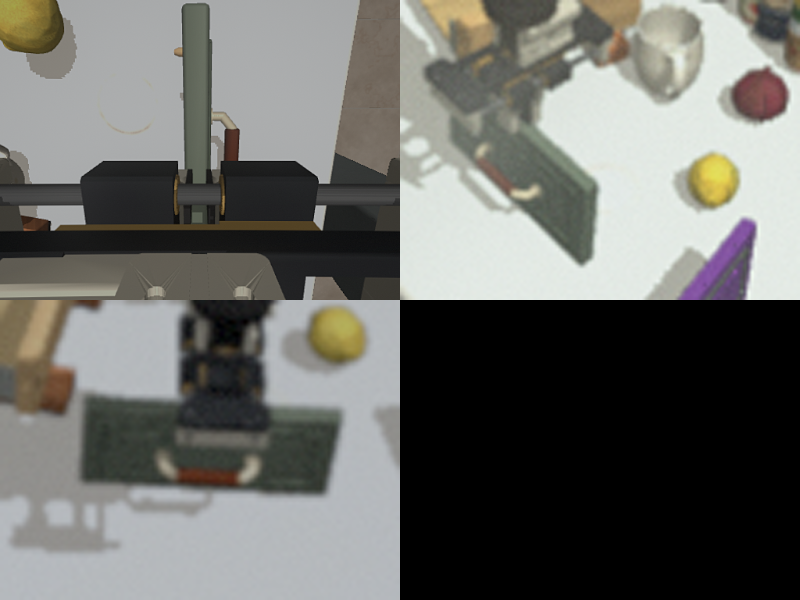

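The board does stand between the two fingers, upright: wrist view top edge at about (198,100), and both fingers at (185-215,175). But the grip is only 2.9 N, so I'll close further in a small step and read the force.

{"fn": "jog_arm", "kwargs": {
  "deltas": [
    [[0,0,0,0],[0,0,0,0],[0,0,0,0]]
  ],
  "grip": 7,
  "squeeze": 22
}}

```text
t: 5.7
eef_pos: [0.464, -0.2997, 0.0842]
ee_rot: [-3.14, -0.001, -1.565]
force: [-0.1, 2.5, 6.5]
width: 0.0068
gripper_force: 3.3
```

```bash
python3 - <<'E'
from fit import *
from station import arm,grab_frame
f=grab_frame("wrist");t=grab_frame("top");s=grab_frame("scene")
pickle.dump((f,s,t),open("G2.pkl","wb"))
a=cv2.convertScaleAbs(cv2.resize(f["img"][180:300,190:310],(400,400),interpolation=cv2.INTER_CUBIC),alpha=1.8)
b=cv2.convertScaleAbs(cv2.resize(s["img"][195:275,230:310],(400,400),interpolation=cv2.INTER_CUBIC),alpha=1.5)
cv2.imwrite("pics/g2.png",np.hstack([a,b])[...,::-1])
p=arm.get_state()
for z in(.084,.103,.12):
  print(z,((proj(f,[(.4636-.009,-.2997-.0095,z),(.4636+.009,-.2997-.0095,z)])+.5-[190,180])*400/120).round().tolist(),
  ((proj(s,[(.4636-.009,-.2997-.0095,z),(.4636+.009,-.2997-.0095,z)])+.5-[230,195])*5).round().tolist())
E
```

```text
0.084 [[267.0, 59.0], [182.0, 58.0]] [[149.0, 210.0], [169.0, 198.0]]
0.103 [[272.0, 86.0], [178.0, 85.0]] [[149.0, 191.0], [169.0, 180.0]]
0.12 [[277.0, 115.0], [174.0, 115.0]] [[149.0, 174.0], [169.0, 163.0]]
```

View pics/g2.png

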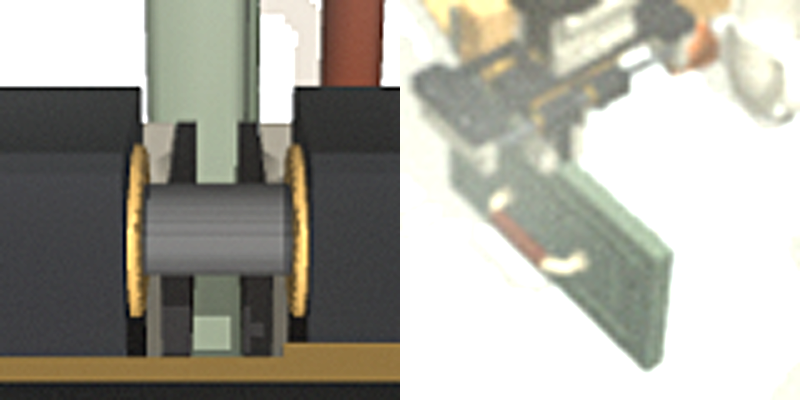

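The fingers' visible ends sit at z≈0.124, about 38 mm short of the reported TCP: gap scale and pixel row agree at crop (180,122)/(248,122). The fingers closed over the rounded top edge and not on the faces, which also explains the 6 N upward force. The real finger end is therefore about 38 mm behind the stated TCP. I'll lift off, open and measure the board again.

{"fn": "jog_arm", "kwargs": {
  "deltas": [
    [[0,0,-0.2,0],[0,0,-0.6,0],[0,0,-1.2,0],[0,0,-1.2,0],[0,0,-1.2,0]]
  ],
  "grip": 45
}}

```text
t: 6.48
eef_pos: [0.4632, -0.2994, 0.1553]
ee_rot: [-3.141, 0.0, -1.566]
force: [0.1, -0.2, 0.3]
width: 0.0444
gripper_force: 0.0
```

```bash
python3 - <<'E'
from fit import *
from station import arm,grab_frame
f=grab_frame("wrist"); pickle.dump(f,open("W4.pkl","wb"))
s=grab_frame("scene"); pickle.dump(s,open("S4.pkl","wb"))
print(arm.get_state()["eef_pos"],arm.get_state()["ee_rot"])
box,fr,fn=pickle.load(open("p3.pkl","rb"))
im=f["img"].astype(int)
print(proj(f,W(fr,[(-.009,-.12,.12),(.009,-.12,.12),(-.009,-.04,.12),(.009,-.04,.12),(.022,-.1,.062)])).round(1).tolist())
for r in (10,30,50,70,90,110,130,150):
    print(r,im[r,225:285:2].sum(1).tolist())
E
```

```text
[ 0.46279235 -0.29929267  0.15446968] [ 3.14035025e+00  5.36034700e-04 -1.56573717e+00]
[[267.9, 39.1], [243.1, 39.2], [266.8, 149.8], [244.3, 149.8], [232.0, 78.6]]
10 [506, 507, 504, 505, 505, 504, 506, 505, 503, 504, 506, 504, 506, 505, 506, 501, 504, 503, 504, 506, 505, 504, 505, 507, 506, 506, 504, 504, 507, 506]
30 [507, 505, 506, 508, 506, 506, 506, 507, 509, 506, 503, 506, 506, 506, 507, 505, 507, 508, 507, 506, 508, 508, 508, 507, 506, 509, 508, 508, 508, 507]
50 [510, 508, 508, 506, 508, 508, 507, 551, 199, 277, 286, 285, 291, 295, 290, 298, 302, 306, 275, 164, 507, 506, 508, 509, 507, 508, 508, 508, 508, 508]
70 [510, 509, 509, 509, 510, 508, 508, 548, 202, 267, 287, 284, 288, 292, 293, 297, 301, 301, 274, 180, 198, 497, 510, 506, 509, 509, 509, 510, 509, 509]
90 [510, 511, 511, 510, 511, 509, 510, 540, 211, 258, 282, 284, 288, 291, 293, 297, 298, 302, 271, 177, 196, 506, 512, 506, 509, 509, 509, 510, 508, 511]
110 [512, 512, 513, 512, 510, 509, 510, 530, 221, 255, 284, 282, 288, 292, 297, 296, 299, 302, 272, 184, 189, 510, 512, 508, 507, 509, 512, 514, 511, 511]
130 [512, 512, 511, 514, 511, 512, 513, 518, 252, 246, 282, 286, 288, 292, 295, 296, 296, 300, 267, 178, 164, 527, 511, 510, 510, 512, 510, 510, 511, 508]
150 [514, 511, 511, 509, 511, 511, 512, 516, 369, 235, 282, 285, 288, 291, 292, 295, 293, 294, 262, 174, 153, 530, 510, 510, 510, 511, 518, 382, 330, 443]
```

```bash
python3 - <<'E'
from fit import *
f=pickle.load(open("W4.pkl","rb")); im=f["img"].astype(int); s=im.sum(2)
print("end rows",[(c,s[34:48,c].tolist()) for c in(248,252,256)])
hsv=cv2.cvtColor(f["img"],cv2.COLOR_RGB2HSV)
m=(hsv[60:100,215:242,1]>70)&(hsv[60:100,215:242,0]<30)
ys,xs=np.nonzero(m); print("dowel rows",ys.min()+60,ys.max()+60,"cols",xs.min()+215,xs.max()+215,len(xs), (ys+60).mean())
for r in(50,100,150): print(r,s[r,236:270].tolist())
E
```

```text
end rows [(248, [507, 506, 506, 509, 515, 526, 313, 235, 269, 284, 288, 289, 287, 288]), (252, [507, 505, 508, 509, 515, 527, 316, 237, 274, 292, 297, 293, 294, 293]), (256, [509, 507, 507, 510, 512, 527, 319, 240, 275, 301, 300, 300, 300, 300])]
dowel rows 75 82 cols 231 240 70 78.41428571428571
50 [510, 507, 517, 551, 224, 199, 246, 277, 282, 286, 286, 285, 288, 291, 290, 295, 297, 290, 295, 298, 299, 302, 302, 306, 300, 275, 246, 164, 370, 507, 517, 506, 508, 508]
100 [509, 511, 513, 529, 445, 228, 216, 254, 285, 283, 283, 283, 288, 287, 291, 289, 292, 294, 294, 296, 300, 300, 298, 299, 297, 271, 251, 171, 229, 191, 370, 508, 520, 512]
150 [513, 512, 510, 516, 542, 369, 226, 235, 274, 282, 283, 285, 285, 288, 287, 291, 291, 292, 295, 295, 295, 293, 293, 294, 289, 262, 238, 174, 220, 153, 508, 530, 514, 510]
```

The board moved only about 2 mm in +x and is still upright. Block-edge parallax puts the gripper body at about 105 mm behind the reported TCP instead of 66. So the whole hand is shifted by 38 mm, consistent with the finger ends. I'll go down to reported z≈0.045, which puts the real finger ends at about 0.083.

{"fn": "jog_arm", "kwargs": {
  "deltas": [
    [[-0.02,-0.035,0.3,0],[-0.02,-0.035,0.7,0],[-0.02,-0.035,1.1,0],[-0.02,-0.035,1.4,0],[-0.02,-0.035,1.65,0],[-0.02,-0.035,1.82,0],[-0.02,-0.035,1.82,0]]
  ]
}}

```text
t: 7.45
eef_pos: [0.465, -0.2982, 0.0452]
ee_rot: [3.14, 0.0, -1.566]
force: [0.3, -0.5, 1.3]
width: 0.0449
gripper_force: 0.0
```

{"fn": "jog_arm", "kwargs": {
  "deltas": [
    [[0,0,0,0],[0,0,0,0],[0,0,0,0],[0,0,0,0],[0,0,0,0],[0,0,0,0],[0,0,0,0],[0,0,0,0]]
  ],
  "grip": 14,
  "squeeze": 22
}}

```text
t: 8.45
eef_pos: [0.4655, -0.2983, 0.0463]
ee_rot: [-3.142, -0.0, -1.565]
force: [-2.4, 2.0, 5.9]
width: 0.018
gripper_force: 22.0
```

The board is gripped: opening 18.0 mm, 22 N. Now lifting.

{"fn": "jog_arm", "kwargs": {
  "deltas": [
    [[0,0,-0.1,0],[0,0,-0.3,0],[0,0,-0.7,0],[0,0,-1.1,0],[0,0,-1.5,0],[0,0,-1.9,0],[0,0,-2.1,0],[0,0,-2.1,0]]
  ]
}}

```text
t: 9.45
eef_pos: [0.4659, -0.2983, 0.1727]
ee_rot: [-3.14, -0.0, -1.566]
force: [0.6, 0.9, -4.9]
width: 0.0176
gripper_force: 22.0
```

```bash
cat > u.py <<'E'
from fit import *
from station import arm
def units(x,y,z,yaw):
    s=arm.get_state();psi=s["ee_rot"][2];d=np.array([x,y,z])-s["eef_pos"]
    return (np.array([np.cos(psi)*d[0]+np.sin(psi)*d[1],np.sin(psi)*d[0]-np.cos(psi)*d[1],-d[2]])/.06).round(3),round(-np.degrees(yaw-psi)/5,3)
E
python3 - <<'E'
from u import *
box,fr,fn=pickle.load(open("p3.pkl","rb"))
s=arm.get_state();print(s["eef_pos"],s["force"],s["moment"],s["gripper_force"],s["width"])
P=W(box,[(-.064,0,0)])[0]; yaw=-1.565+box[2]-fr[2]
print(P,yaw,units(P[0],P[1],.17,yaw))
E
```

```text
[ 0.4658952  -0.29829419  0.17265206] [ 0.59491766  0.93310803 -4.911118  ] [ 0.15899642 -0.06790094  0.04848605] 21.99351668357849 0.017624147314521877
[ 0.47134642 -0.01069908  0.        ] -1.777424213235604 (array([-4.793, -0.116,  0.044]), np.float64(2.427))
```

{"fn": "jog_arm", "kwargs": {
  "deltas": [
    [[-0.35,0,0,0],[-1.1,0,0,0.4],[-1.9,0,0,0.9],[-2.7,0,0,1.4],[-3.5,-0.04,0,1.9],[-4.2,-0.08,0,2.3],[-4.65,-0.12,0,2.43],[-4.79,-0.12,0,2.43]]
  ]
}}

```text
t: 10.45
eef_pos: [0.4706, -0.0096, 0.171]
ee_rot: [3.14, -0.001, -1.776]
force: [0.5, -0.2, -3.9]
width: 0.0176
gripper_force: 22.0
```

{"fn": "jog_arm", "kwargs": {
  "deltas": [
    [[0,0,0,0],[0,0,0,0]]
  ]
}}

```text
t: 10.7
eef_pos: [0.4708, -0.0116, 0.1716]
ee_rot: [3.141, -0.001, -1.778]
force: [0.4, -1.0, -3.0]
width: 0.0178
gripper_force: 22.0
```

```bash
python3 - <<'E'
from u import *
from station import grab_frame
box,fr,fn=pickle.load(open("p3.pkl","rb"))
f=grab_frame("wrist");s=grab_frame("scene");t=grab_frame("top");pickle.dump((f,s,t),open("G5.pkl","wb"))
st=arm.get_state();e=st["eef_pos"];psi=st["ee_rot"][2];print(e,np.degrees(psi),st["force"])
# predicted board pose
b=np.array([e[0],e[1],psi+np.pi/2+0.0]);h=e[2]-.0463
print("top z",h+.12, proj(f,W(b,[(-.009,-.12,.12+h),(.009,-.12,.12+h),(.022,-.1,.062+h),(.009,-.04,.12+h),(-.009,-.04,.12+h)])).round(1).tolist())
im=f["img"];sm=im.astype(int).sum(2)
for r in range(0,170,20): print(r,sm[r,215:290:2].tolist())
E
```

```text
[ 0.47106471 -0.01161349  0.17185034] -101.91481886975201 [-0.65432011  0.04155397 -4.31799511]
top z 0.24555033722628317 [[282.1, -44.7], [231.6, -44.7], [217.4, 52.0], [235.2, 175.7], [277.2, 175.8]]
0 [600, 600, 600, 599, 598, 596, 599, 608, 359, 255, 295, 329, 359, 354, 353, 353, 357, 356, 353, 351, 355, 351, 354, 350, 353, 350, 352, 351, 353, 322, 287, 222, 526, 602, 599, 597, 602, 602]
20 [602, 605, 604, 602, 604, 600, 601, 606, 509, 231, 289, 327, 361, 361, 355, 356, 356, 355, 355, 355, 355, 350, 353, 352, 354, 353, 350, 350, 353, 320, 282, 177, 587, 604, 603, 603, 602, 602]
40 [602, 604, 603, 603, 607, 605, 602, 604, 656, 198, 285, 324, 360, 359, 356, 359, 356, 356, 355, 354, 353, 352, 356, 354, 354, 352, 352, 350, 349, 312, 278, 200, 124, 633, 604, 605, 603, 604]
60 [608, 605, 609, 622, 603, 609, 608, 608, 636, 206, 281, 321, 356, 359, 354, 354, 356, 358, 354, 357, 354, 353, 352, 355, 356, 353, 355, 352, 348, 308, 281, 183, 316, 624, 607, 605, 608, 605]
80 [607, 607, 605, 605, 608, 605, 604, 606, 617, 266, 272, 315, 354, 360, 357, 358, 357, 356, 357, 354, 354, 355, 354, 355, 357, 352, 350, 354, 344, 308, 274, 181, 441, 620, 605, 605, 605, 608]
100 [607, 605, 607, 607, 606, 609, 605, 608, 614, 335, 264, 313, 350, 361, 359, 356, 356, 355, 354, 358, 355, 355, 354, 352, 354, 355, 354, 355, 338, 300, 253, 221, 587, 612, 610, 611, 607, 611]
120 [608, 607, 609, 607, 608, 608, 610, 610, 614, 473, 246, 302, 346, 358, 356, 358, 356, 357, 357, 355, 355, 353, 353, 353, 354, 353, 351, 356, 336, 295, 233, 218, 595, 609, 611, 609, 610, 612]
140 [614, 606, 607, 607, 609, 608, 608, 610, 608, 662, 208, 299, 340, 357, 353, 353, 354, 354, 355, 354, 350, 349, 347, 350, 352, 349, 352, 351, 328, 290, 207, 165, 632, 606, 610, 608, 610, 611]
160 [609, 607, 607, 607, 607, 610, 608, 610, 610, 651, 207, 291, 337, 356, 353, 353, 353, 351, 352, 353, 351, 350, 348, 350, 352, 350, 350, 351, 319, 282, 194, 225, 659, 641, 643, 644, 536, 311]
```

Board is held square and weighs about 0.5 kg. The wrist image edges match the prediction within 1-2 px. I'll lower it to insertion height 42 mm in front of the holes and compare the right dowel and hole in one wrist frame.

{"fn": "jog_arm", "kwargs": {
  "deltas": [
    [[0,0,0.2,0],[0,0,0.6,0],[0,0,1.0,0],[0,0,1.4,0],[0,0,1.7,0],[0,0,1.85,0],[0,0,1.89,0],[0,0,1.89,0]]
  ]
}}

```text
t: 11.85
eef_pos: [0.4715, -0.0108, 0.0589]
ee_rot: [-3.141, 0.0, -1.778]
force: [0.0, 0.9, -3.8]
width: 0.0179
gripper_force: 22.0
```

```bash
python3 - <<'E'
from u import *
from station import grab_frame
box,fr,fn=pickle.load(open("p3.pkl","rb"))
f=grab_frame("wrist");s=grab_frame("scene");t=grab_frame("top");pickle.dump((f,s,t),open("G6.pkl","wb"))
st=arm.get_state();e=st["eef_pos"];psi=st["ee_rot"][2];print(e,st["ee_rot"],st["force"])
b=np.array([e[0],e[1],psi+np.pi/2]);h=e[2]-.0463
p=lambda F,P:proj(F,P).round(1).tolist()
L=[(-.009,-.12,.12),(.009,-.12,.12),(.022,-.1,.062),(.009,-.1,.062)];up=np.array([0,0,h])
print("board wrist",p(f,W(b,L)+up)); print("box wrist",p(f,W(box,[(0,-.11,.111),(0,-.09,.111),(0,-.1,.111)])))
LL=[(-.009,.12,.12),(-.009,-.12,.12),(-.009,-.12,0),(-.009,.12,0)]
print("board scene",p(s,W(b,LL)+up)); print("board top",p(t,W(b,LL)+up))
a=cv2.convertScaleAbs(cv2.resize(f["img"][0:180,110:310],(400,360),interpolation=cv2.INTER_CUBIC),alpha=1.3)
c=cv2.convertScaleAbs(cv2.resize(s["img"][150:250,190:301],(400,360),interpolation=cv2.INTER_CUBIC),alpha=1.3)
d=cv2.resize(t["img"][155:225,190:301],(400,238),interpolation=cv2.INTER_CUBIC)
g=cv2.resize(f["img"][20:100,180:300],(400,238),interpolation=cv2.INTER_CUBIC)
cv2.imwrite("pics/g6.png",np.vstack([np.hstack([a,c]),np.hstack([d,g])])[...,::-1])
E
```

```text
[ 0.47167437 -0.01068369  0.05918091] [-3.14047478e+00  6.39325533e-04 -1.77745740e+00] [-1.02525673 -0.1273062  -2.46337533]
board wrist [[281.9, -44.4], [231.3, -44.4], [217.4, 52.2], [240.2, 52.3]]
box wrist [[110.4, 8.9], [116.4, 58.8], [113.5, 34.4]]
board scene [[203.1, 165.8], [225.9, 201.3], [227.3, 224.0], [205.2, 188.1]]
board top [[204.4, 193.8], [266.1, 208.1], [265.6, 226.4], [206.9, 212.4]]
```

View pics/g6.png

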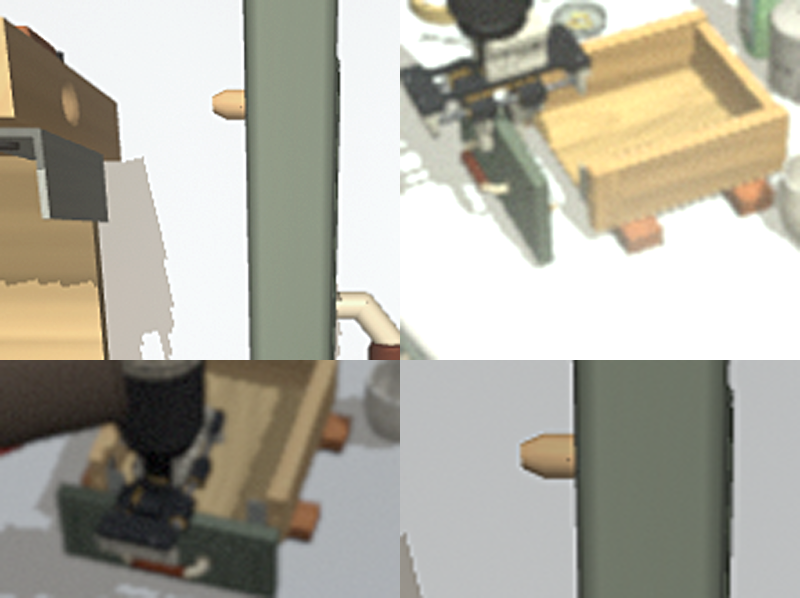

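The wrist view has both: right hole at raw (144.8,51.8), right dowel tip at about (216,52.2). The scene view shows the board upright in front of the box. Now computing the lateral offset.

```bash
python3 - <<'E'
from u import *
box,fr,fn=pickle.load(open("p3.pkl","rb"))
f,s,t=pickle.load(open("G6.pkl","rb"))
print("pred hole px",proj(f,W(box,[(0,-.1,.074)])))
P=px2z(f,[(144.75,51.75),(216.0,52.1)],.0745)
c,sn=np.cos(box[2]),np.sin(box[2]);Q=(P[:,:2]-box[:2])@np.array([[c,-sn],[sn,c]]);print("in box frame mm",Q*1e3)
for r in range(0,170,20):
    g=cv2.GaussianBlur(f["img"],(3,3),0).astype(int).sum(2)[r,220:300]; 
    m=g<430; i=np.nonzero(m)[0]; print(r,i[0]+220,i[-1]+220,g[i[0]-1:i[0]+1],g[i[-1]:i[-1]+2])
st=arm.get_state();print(st["eef_pos"],st["force"])
b=W(box,[(-.03,0,0)])[0];print(units(b[0],b[1],.0585,st["ee_rot"][2]))
E
```

```text
pred hole px [[144.46989345  52.17438106]]
in box frame mm [[  -0.35785944 -100.12480506]
 [ -40.9608701  -100.07555703]]
0 231 278 [530 359] [268 441]
20 232 278 [462 274] [318 480]
40 232 279 [520 337] [230 438]
60 232 279 [474 350] [278 468]
80 233 279 [518 329] [393 532]
100 233 278 [534 361] [302 481]
120 234 278 [463 304] [342 503]
140 234 277 [527 348] [267 466]
160 234 291 [553 413] [395 435]
[ 0.47167437 -0.01068369  0.05918091] [-1.02525673 -0.1273062  -2.46337533]
(array([ 0.001, -0.561,  0.011]), np.float64(-0.0))
```

Lateral error is under 0.1 mm in the box frame (dowel -100.08, hole -100.12). Advancing straight to about 3 mm before the holes.

{"fn": "jog_arm", "kwargs": {
  "deltas": [
    [[0,-0.1,0.01,0],[0,-0.25,0.01,0],[0,-0.4,0.01,0],[0,-0.52,0.01,0],[0,-0.6,0.01,0],[0,-0.62,0.01,0],[0,-0.62,0.01,0]]
  ]
}}

```text
t: 12.88
eef_pos: [0.5074, -0.0185, 0.0579]
ee_rot: [3.141, -0.0, -1.778]
force: [-0.5, 0.0, -3.8]
width: 0.0177
gripper_force: 22.0
```

{"fn": "jog_arm", "kwargs": {
  "deltas": [
    [[0,-0.02,0,0],[0,-0.04,0,0],[0,-0.06,0,0],[0,-0.08,0,0],[0,-0.1,0,0],[0,-0.1,0,0]]
  ]
}}

```text
t: 13.62
eef_pos: [0.5135, -0.0198, 0.0579]
ee_rot: [3.142, -0.0, -1.778]
force: [0.0, -0.3, -3.7]
width: 0.0177
gripper_force: 22.0
```

No contact force with the tips at the mouth. Continuing in slowly.

{"fn": "jog_arm", "kwargs": {
  "deltas": [
    [[0,-0.02,0,0],[0,-0.04,0,0],[0,-0.06,0,0],[0,-0.08,0,0],[0,-0.1,0,0],[0,-0.1,0,0]]
  ]
}}

```text
t: 14.38
eef_pos: [0.5194, -0.021, 0.0579]
ee_rot: [-3.142, -0.0, -1.778]
force: [-0.6, -0.4, -3.0]
width: 0.0177
gripper_force: 22.0
```

{"fn": "jog_arm", "kwargs": {
  "deltas": [
    [[0,-0.01,0,0],[0,-0.02,0,0],[0,-0.03,0,0],[0,-0.04,0,0],[0,-0.05,0,0],[0,-0.05,0,0]]
  ]
}}

```text
t: 15.12
eef_pos: [0.5223, -0.0216, 0.0579]
ee_rot: [3.142, -0.0, -1.778]
force: [0.3, -0.2, -3.9]
width: 0.0177
gripper_force: 22.0
```

{"fn": "jog_arm", "kwargs": {
  "deltas": [
    [[0,-0.004,0,0],[0,-0.008,0,0],[0,-0.012,0,0],[0,-0.016,0,0],[0,-0.02,0,0],[0,-0.02,0,0]]
  ]
}}

```text
t: 15.88
eef_pos: [0.5235, -0.0218, 0.058]
ee_rot: [-3.142, -0.0, -1.778]
force: [-0.5, 0.1, -4.3]
width: 0.0175
gripper_force: 22.0
```

{"fn": "jog_arm", "kwargs": {
  "deltas": [
    [[0,-0.003,0,0],[0,-0.006,0,0],[0,-0.009,0,0],[0,-0.012,0,0],[0,-0.012,0,0]]
  ]
}}

```text
t: 16.5
eef_pos: [0.5242, -0.022, 0.058]
ee_rot: [-3.142, 0.0, -1.778]
force: [0.7, -0.1, -4.3]
width: 0.0178
gripper_force: 22.0
```

{"fn": "jog_arm", "kwargs": {
  "deltas": [
    [[0,-0.003,0,0],[0,-0.006,0,0],[0,-0.009,0,0],[0,-0.009,0,0]]
  ]
}}

```text
t: 17.0
eef_pos: [0.5242, -0.022, 0.0579]
ee_rot: [3.141, -0.0, -1.778]
force: [-4.2, 1.5, -2.1]
width: 0.0175
gripper_force: 22.0
```

Contact at x≈0.5242, matching home (predicted 0.5246). Building the push in small steps.

{"fn": "jog_arm", "kwargs": {
  "deltas": [
    [[0,-0.002,0,0],[0,-0.004,0,0],[0,-0.004,0,0],[0,-0.004,0,0]]
  ]
}}

```text
t: 17.5
eef_pos: [0.5242, -0.0221, 0.0579]
ee_rot: [3.14, -0.0, -1.778]
force: [-5.3, 2.8, -0.4]
width: 0.0179
gripper_force: 22.0
```

{"fn": "jog_arm", "kwargs": {
  "deltas": [
    [[0,-0.003,0,0],[0,-0.006,0,0],[0,-0.009,0,0],[0,-0.012,0,0],[0,-0.012,0,0],[0,-0.012,0,0]]
  ]
}}

```text
t: 18.25
eef_pos: [0.5241, -0.0222, 0.0577]
ee_rot: [3.139, -0.0, -1.778]
force: [-7.9, 4.5, 0.8]
width: 0.0177
gripper_force: 22.0
```

```bash
python3 - <<'E'
from u import *
from station import grab_frame
box,fr,fn=pickle.load(open("p3.pkl","rb"))
st=arm.get_state();f=grab_frame("wrist");s=grab_frame("scene");t=grab_frame("top");pickle.dump((f,s,t),open("G7.pkl","wb"))
print(st["eef_pos"],st["ee_rot"],st["force"],st["moment"])
g=cv2.GaussianBlur(f["img"],(3,3),0).astype(int)
for r in range(0,170,15):
    print(r,g[r,205:245:2].sum(1).tolist())
print(proj(f,W(box,[(-.018,-.12,.132),(0,-.12,.132),(0,-.05,.132),(-.018,-.05,.132),(0,-.11,.111),(0,-.09,.111)])).round(1).tolist())
E
```

```text
[ 0.52407995 -0.02216889  0.05768414] [ 3.13917598e+00 -4.11622077e-04 -1.77790193e+00] [-7.8803353   4.49783012  0.79630759] [1.62241692 2.57370659 0.01139881]
0 [589, 589, 588, 589, 586, 589, 586, 588, 588, 586, 586, 586, 602, 375, 233, 287, 324, 349, 348, 347]
15 [472, 477, 481, 486, 491, 487, 482, 478, 473, 472, 472, 475, 486, 372, 224, 283, 320, 346, 348, 346]
30 [490, 486, 481, 475, 471, 471, 473, 476, 480, 482, 484, 485, 484, 430, 210, 279, 315, 346, 346, 345]
45 [469, 471, 473, 479, 480, 484, 487, 481, 480, 484, 488, 488, 487, 444, 216, 274, 311, 343, 346, 346]
60 [198, 201, 203, 201, 201, 202, 204, 204, 205, 203, 200, 201, 200, 197, 192, 267, 306, 339, 344, 346]
75 [162, 151, 147, 140, 146, 148, 161, 195, 195, 196, 195, 195, 194, 198, 193, 259, 300, 337, 344, 344]
90 [314, 314, 317, 314, 315, 316, 316, 316, 315, 317, 326, 336, 324, 352, 217, 245, 295, 333, 344, 343]
105 [320, 323, 323, 322, 322, 322, 320, 322, 321, 321, 322, 322, 322, 349, 320, 238, 292, 330, 343, 343]
120 [323, 321, 320, 320, 320, 320, 320, 321, 321, 321, 321, 321, 323, 303, 368, 233, 286, 328, 343, 341]
135 [317, 318, 318, 317, 318, 317, 317, 317, 317, 317, 317, 319, 321, 291, 397, 227, 282, 324, 342, 343]
150 [415, 416, 416, 415, 415, 415, 415, 415, 417, 416, 415, 417, 419, 376, 383, 232, 276, 321, 342, 341]
165 [475, 476, 476, 477, 477, 477, 477, 478, 476, 477, 477, 478, 480, 453, 400, 244, 271, 316, 340, 342]
[[279.4, -43.8], [228.8, -43.8], [232.9, 153.5], [275.8, 153.5], [233.5, 9.6], [234.4, 59.6]]
```

The moment about z is about 0, so the push is shared evenly by both ends. It is seated at the home position. Raising the push to about 15 N.

{"fn": "jog_arm", "kwargs": {
  "deltas": [
    [[-0.001,-0.004,0,0],[-0.002,-0.008,0,0],[-0.003,-0.012,0,0],[-0.004,-0.016,0,0],[-0.004,-0.016,0,0],[-0.004,-0.016,0,0]]
  ]
}}

```text
t: 19.15
eef_pos: [0.524, -0.0222, 0.0576]
ee_rot: [3.138, -0.001, -1.778]
force: [-11.8, 6.1, 3.0]
width: 0.0179
gripper_force: 22.0
```

{"fn": "jog_arm", "kwargs": {
  "deltas": [
    [[-0.002,-0.003,-0.003,0],[-0.004,-0.006,-0.006,0],[-0.004,-0.008,-0.008,0],[-0.004,-0.008,-0.008,0],[-0.004,-0.008,-0.008,0]]
  ]
}}

```text
t: 19.77
eef_pos: [0.524, -0.0222, 0.0576]
ee_rot: [3.136, -0.001, -1.778]
force: [-11.5, 4.0, 1.5]
width: 0.0178
gripper_force: 22.0
```

{"fn": "jog_arm", "kwargs": {
  "deltas": [
    [[0,-0.004,0,0],[0,-0.008,0,0],[0,-0.01,0,0],[0,-0.01,0,0],[0,-0.01,0,0],[0,-0.01,0,0]]
  ]
}}

```text
t: 20.52
eef_pos: [0.524, -0.0223, 0.0576]
ee_rot: [3.136, -0.001, -1.778]
force: [-13.9, 6.2, 3.6]
width: 0.018
gripper_force: 22.0
```

```bash
python3 - <<'E'
from u import *
from station import grab_frame
box,fr,fn=pickle.load(open("p3.pkl","rb"))
for i in range(4):
    st=arm.get_state();f=grab_frame("wrist")
    F=st["force"];print(st["t"],F.round(1),"push",(-F[0]*np.cos(box[2])-F[1]*np.sin(box[2])).round(2),st["moment"].round(2),st["gripper_force"],st["ee_rot"].round(4))
s=grab_frame("scene");t=grab_frame("top");pickle.dump((f,s,t),open("G8.pkl","wb"))
p=lambda F,P:proj(F,P).round(1).tolist()
b=np.array([*W(box,[(-.009,0,0)])[0][:2],box[2]])
L=[(-.009,-.12,.132),(-.009,-.12,.012),(.009,-.12,.132),(.009,-.12,.012)]
print("home scene",p(s,W(b,L)),"top",p(t,W(b,L)))
def runs(F,rows,c0,c1):
    for r in rows: print(r,F["img"][r,c0:c1].astype(int).sum(1).tolist())
q=proj(s,W(b,L));print("scene col",int(q[0][0]));runs(s,range(int(q[0][1])+2,int(q[1][1])+4,4),int(q[0][0])-8,int(q[0][0])+14)
E
```

```text
20.525 [-13.9   6.2   3.6] push 14.88 [2.52 4.79 0.11] 22.002274990081787 [ 3.1356e+00 -1.3000e-03 -1.7785e+00]
20.575 [-13.7   6.2   3.1] push 14.63 [2.54 4.76 0.11] 22.002321034669876 [ 3.1355e+00 -1.3000e-03 -1.7785e+00]
20.625 [-13.7   5.8   3.8] push 14.6 [2.49 4.8  0.03] 22.002225816249847 [ 3.1356e+00 -1.3000e-03 -1.7785e+00]
20.675 [-14.5   6.4   3.2] push 15.49 [2.51 4.8  0.14] 22.002280354499817 [ 3.1356e+00 -1.3000e-03 -1.7785e+00]
home scene [[239.3, 197.2], [240.1, 219.9], [243.6, 195.8], [244.3, 218.5]] top [[270.0, 196.9], [269.3, 215.4], [271.2, 193.2], [270.5, 211.8]]
scene col 239
199 [412, 330, 272, 243, 248, 253, 256, 249, 251, 276, 283, 304, 297, 337, 379, 397, 395, 412, 415, 398, 387, 399]
203 [292, 261, 270, 257, 257, 261, 259, 266, 259, 293, 301, 297, 314, 362, 397, 402, 410, 409, 398, 407, 417, 412]
207 [473, 447, 350, 278, 279, 280, 278, 279, 274, 295, 320, 329, 318, 361, 397, 411, 421, 409, 400, 406, 408, 407]
211 [524, 490, 483, 483, 412, 316, 281, 287, 286, 312, 325, 327, 342, 350, 395, 421, 422, 415, 413, 419, 432, 410]
215 [653, 651, 649, 612, 530, 487, 449, 381, 310, 316, 324, 337, 342, 388, 492, 569, 566, 544, 441, 332, 327, 364]
219 [650, 645, 650, 650, 643, 652, 643, 607, 536, 440, 370, 395, 498, 574, 618, 652, 645, 641, 644, 640, 583, 445]
```

Push is about 15 N, grip 22 N, and no gap shows at the joint in the scene view. Now holding for over two seconds.

{"fn": "jog_arm", "kwargs": {
  "deltas": [
    [[0,0,0,0],[0,0,0,0],[0,0,0,0],[0,0,0,0],[0,0,0,0],[0,0,0,0],[0,0,0,0],[0,0,0,0]]
  ]
}}

```text
t: 21.82
eef_pos: [0.5239, -0.0223, 0.0576]
ee_rot: [3.136, -0.001, -1.779]
force: [-13.4, 6.3, 4.2]
width: 0.018
gripper_force: 22.0
```

{"fn": "jog_arm", "kwargs": {
  "deltas": [
    [[0,0,0,0],[0,0,0,0],[0,0,0,0],[0,0,0,0],[0,0,0,0],[0,0,0,0],[0,0,0,0],[0,0,0,0]]
  ]
}}

```text
t: 22.82
eef_pos: [0.5239, -0.0222, 0.0576]
ee_rot: [3.136, -0.001, -1.778]
force: [-13.1, 6.4, 3.9]
width: 0.0178
gripper_force: 22.0
```

{"fn": "jog_arm", "kwargs": {
  "deltas": [
    [[0,0,0,0],[0,0,0,0],[0,0,0,0],[0,0,0,0],[0,0,0,0],[0,0,0,0],[0,0,0,0],[0,0,0,0]]
  ]
}}

```text
t: 23.82
eef_pos: [0.5239, -0.0222, 0.0576]
ee_rot: [3.136, -0.001, -1.778]
force: [-13.1, 6.9, 4.1]
width: 0.0178
gripper_force: 22.0
```

```bash
python3 -c "
from station import arm
print(arm.job_done())"
```

```text
the job is handed in; nothing more can be done
None
```

The wide front is on the box with both dowels in and seated to within about 1 mm, held with a steady push of about 14–15 N and a 22 N grip for over 3 s; I handed the job in at about 24 s, still gripping and pushing. The first grasp missed because the fingers end about 38 mm short of the stated TCP: they closed on the board's top edge (about 3 N grip, 6 N lift) and moved it about 2 mm before I regripped it.

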